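# Carry a tasting row from the wire rack to the tasting board in the same order

## Robot

A 6-joint arm with a two-finger parallel gripper is mounted at the origin on the work surface. World frame = base frame: x ahead of the robot, y to its left, z up, the work surface at z = 0. Lengths are in m, angles in rad, forces in N, time in s.
With the tool pointing down it reaches from about 0.275 to 0.975 m from the base axis. Payload 8.4 kg.
Tool frame: the origin (TCP) lies midway between the tips of the shut fingers; the grasp point (between the pads) lies 19 mm behind it; z points along the fingers, y is the line along which they close (so a half turn about z gives the same grasp; the last joint's range is limited). The gripper opens to 92 mm and grips with 3 to 60 N. Pads are 20 mm wide; open, the fingers measure 128 mm over their backs; the gripper's body (75 mm by 189 mm) begins 69 mm behind the grasp point.
Start: joints at [1.161, 0.353, 1.633, -0, 1.155, -0.002], TCP at [0.248, 0.574, 0.215] pointing down, gripper open.
Joint ranges: [-2.63, 2.63], [-0.92, 2.1], [0.06, 2.66], [-1.3, 4.44], [0, 2.69], [-3.02, 3.02]. Speed limits (rad/s): [2.22, 2.22, 2.79, 3.14, 3.14, 3.14].

## Interface

Orientations are given as a rotation vector (axis times angle).
In Python, from workcell import arm gives the robot as it stands.
- The arm moves only by the tool servo_tool, never from a script. Its argument "increments" is a list of rows, each an object of numbers: "ax", "ay", "az": the turn, a rotation vector about the tool's x, y, z in rad; "x", "y", "z": the shift along the tool's x, y, z in m; "hand": the finger opening in m, from 0 to 0.0919. A call has 1 to 12 rows; each row is the pose to reach, as a shift and turn from the pose commanded when the call began, along the tool's axes at that moment; what a row does not reach only later rows make up. A row lasts 1/12 s, in which the tool goes at most 41.7 mm and 7.16 degrees, less where a joint would pass 70% of its speed; a pose out of reach is approached as far as the arm can. A call with a gripper value outside its range is refused whole. The fingers move at their own pace and stop on an object; the grip force is fixed at half the most. Time passes only in rows, so rows that repeat a pose let the fingers close. It gives the time, the measured TCP pose, the force, the opening and the grip force at its end, in the units of the state.
- arm.state(): the state, without advancing time (a new reading comes with each control period).
- arm.capture(name): name is "scene" or "side" or "wrist"; returns a dict with "pixels" (384x512x3 uint8, red, green, blue), "z_map" (384x512 float32, m along the optical axis (not along the pixel's ray), 0 where there is no reading), "camera_matrix" (3x3 intrinsics, pixels), "D" ([k1, k2, p1, p2, k3] as OpenCV has them; the pictures are not rectified), "xyz" and "orientation" of the camera in the world. Camera axes: x right, y up, looking along -z (the intrinsics and any distortion apply to the point x, -y, -z); pixel columns grow to the right and rows downward; lengths in m; the calibration is good to about 2 mm. A picture is of the moment at which its call begins.
- arm.job_done(): hands the job in; it is judged then, once.
The state is a dict: "clock": time; "q": joint angles; "qd": joint speeds; "joint_efforts": joint torques, N m; "eef_pos": TCP position; "ee_rot": TCP orientation; "ft_force": force on the tool from outside, world axes, zero at the start; "ft_torque": the same for the moment, N m; "finger_gap": opening from 0.0 (shut) to 1.0 (fully open); "grasp_force": force on a finger pad.
Only numpy, scipy, OpenCV 4.12 (cv2) and the standard library are available. Lean on these libraries where they do the work, as an engineer would, in place of code of your own. Each camera call takes 0.05 s, during which the arm holds its last target. There are 200 camera calls.

## Task

The four tasting vessels on the wire rack each stand in front of the tin of the coffee they are meant for. Move them one after another to the tasting board, one to a well, keeping the left-to-right order in which they stand on the rack, so that the row still matches the row of tins. Set each down upright and gently, flat on the floor of its well, and leave the tins where they are.

Things in the scene. Friction and masses are not known exactly. Their poses are not given: they have to be found in the camera images.
- tumbler: tall plain white ceramic tumbler with a terracotta foot and no handle, the tallest of the four vessels: round, 54 mm across the foot, widening to 62 mm at the rim, 86 mm high, wall 4 mm, about 0.2 kg. Origin at the centre of its underside, z up.
- shot_glass: small clear glass shot measure with a thick bottom, the narrowest of the four vessels: round, 47 mm across the foot, 52 mm at the rim, 60 mm high, wall 3.5 mm, about 0.12 kg. Origin at the centre of its underside, z up.
- dosing_cup: straight-sided stainless steel dosing cup with a rolled rim: round, 58 mm across (rim 60 mm), 68 mm high, wall 3 mm, about 0.13 kg. Origin at the centre of its underside, z up.
- espresso_cup: low white ceramic espresso cup with one ear-shaped handle: round, 47 mm across the foot, 57 to 59 mm across from 22 mm up to the rim, 56 mm high, wall 4 mm, about 0.16 kg. Origin at the centre of the bowl's underside, z up; the handle points along its own -x, towards the robot's side of the rack at the start (within 0.35 rad of square to the row); it is 7 mm thick, spans heights of 15 to 50 mm and reaches 51 mm from the bowl's axis.
- tin_tumbler: plain aluminium lidded tin, 64 mm across and 58 mm high, loose, one of four alike in the back row of the rack; this is the one straight behind the tumbler at the start. Origin at the centre of its underside, z up. It stays where it is.
- tin_shot: plain aluminium lidded tin, 64 mm across and 58 mm high, loose, one of four alike in the back row of the rack; this is the one straight behind the shot glass at the start. Origin at the centre of its underside, z up. It stays where it is.
- tin_dosing: plain aluminium lidded tin, 64 mm across and 58 mm high, loose, one of four alike in the back row of the rack; this is the one straight behind the dosing cup at the start. Origin at the centre of its underside, z up. It stays where it is.
- tin_espresso: plain aluminium lidded tin, 64 mm across and 58 mm high, loose, one of four alike in the back row of the rack; this is the one straight behind the espresso cup at the start. Origin at the centre of its underside, z up. It stays where it is.
- rack: low stainless steel wire rack, fixed, 200 mm deep and 350 mm long, its wires' top 30 mm above the counter; it may stand left or right of the board. Origin at counter height, under the middle of the front row; its x axis points away from the robot, its y axis along the row to the robot's left. The four vessels stand in its front row at about x = 0 and y = +135, +45, -45, -135 mm (within 5 mm), in any order; the tins stand 105 mm behind them at the same y.
- board: oak tasting board, fixed, 110 mm deep, 370 mm long and 22 mm thick, with four round cork-lined wells in a row, each 80 mm across and 6 mm deep (floor 16 mm above the counter). Origin at counter height under its middle; x away from the robot, y along the row to the robot's left; well centres at x = 0 and y = +135, +45, -45, -135 mm. A corked glass sugar jar (60 mm across, 70 mm high) stands behind it, at least 118 mm from the line of wells.

How it is judged:
At the end, for the whole second after the job is handed in: Each vessel stands at rest, upright (0.08 rad), flat on a well's floor (within 20 mm of its centre in x and y, underside under 19.5 mm above the counter), in the same place counted from the left as its tin has in the row of tins; no tin has moved over 20 mm (((y of tin_tumbler in the frame of rack between 0.105 and 0.165 m and y of tumbler in the frame of board between 0.115 and 0.155 m) or (y of tin_tumbler in the frame of rack between 0.015 and 0.075 m and y of tumbler in the frame of board between 0.025 and 0.065 m) or (y of tin_tumbler in the frame of rack between -0.075 and -0.015 m and y of tumbler in the frame of board between -0.065 and -0.025 m) or (y of tin_tumbler in the frame of rack between -0.165 and -0.105 m and y of tumbler in the frame of board between -0.155 and -0.115 m)) and x of tumbler in the frame of board between -0.02 and 0.02 m and z of tumbler in the frame of board between 0.012 and 0.0195 m and angle between each of tumbler, shot_glass, dosing_cup, espresso_cup's own z axis and vertical below 0.08 rad and linear speed of each of tumbler, shot_glass, dosing_cup, espresso_cup below 0.02 m/s and distance of each of tin_tumbler, tin_shot, tin_dosing, tin_espresso from where it was at the start of the episode below 0.02 m and ((y of tin_shot in the frame of rack between 0.105 and 0.165 m and y of shot_glass in the frame of board between 0.115 and 0.155 m) or (y of tin_shot in the frame of rack between 0.015 and 0.075 m and y of shot_glass in the frame of board between 0.025 and 0.065 m) or (y of tin_shot in the frame of rack between -0.075 and -0.015 m and y of shot_glass in the frame of board between -0.065 and -0.025 m) or (y of tin_shot in the frame of rack between -0.165 and -0.105 m and y of shot_glass in the frame of board between -0.155 and -0.115 m)) and x of shot_glass in the frame of board between -0.02 and 0.02 m and z of shot_glass in the frame of board between 0.012 and 0.0195 m and ((y of tin_dosing in the frame of rack between 0.105 and 0.165 m and y of dosing_cup in the frame of board between 0.115 and 0.155 m) or (y of tin_dosing in the frame of rack between 0.015 and 0.075 m and y of dosing_cup in the frame of board between 0.025 and 0.065 m) or (y of tin_dosing in the frame of rack between -0.075 and -0.015 m and y of dosing_cup in the frame of board between -0.065 and -0.025 m) or (y of tin_dosing in the frame of rack between -0.165 and -0.105 m and y of dosing_cup in the frame of board between -0.155 and -0.115 m)) and x of dosing_cup in the frame of board between -0.02 and 0.02 m and z of dosing_cup in the frame of board between 0.012 and 0.0195 m and ((y of tin_espresso in the frame of rack between 0.105 and 0.165 m and y of espresso_cup in the frame of board between 0.115 and 0.155 m) or (y of tin_espresso in the frame of rack between 0.015 and 0.075 m and y of espresso_cup in the frame of board between 0.025 and 0.065 m) or (y of tin_espresso in the frame of rack between -0.075 and -0.015 m and y of espresso_cup in the frame of board between -0.065 and -0.025 m) or (y of tin_espresso in the frame of rack between -0.165 and -0.105 m and y of espresso_cup in the frame of board between -0.155 and -0.115 m)) and x of espresso_cup in the frame of board between -0.02 and 0.02 m and z of espresso_cup in the frame of board between 0.012 and 0.0195 m); the robot touches nothing.
It fails at once if a vessel is tipped over (more than 0.6 rad) (angle between any of tumbler, shot_glass, dosing_cup, espresso_cup's own z axis and vertical above 0.6 rad).
It fails at once if a vessel is dropped on to the board (faster than 0.5 m/s within 15 mm above it) ((x of tumbler in the frame of board between -0.07 and 0.07 m and y of tumbler in the frame of board between -0.2 and 0.2 m and z of tumbler in the frame of board below 0.037 m and linear speed of tumbler above 0.5 m/s) or (x of shot_glass in the frame of board between -0.07 and 0.07 m and y of shot_glass in the frame of board between -0.2 and 0.2 m and z of shot_glass in the frame of board below 0.037 m and linear speed of shot_glass above 0.5 m/s) or (x of dosing_cup in the frame of board between -0.07 and 0.07 m and y of dosing_cup in the frame of board between -0.2 and 0.2 m and z of dosing_cup in the frame of board below 0.037 m and linear speed of dosing_cup above 0.5 m/s) or (x of espresso_cup in the frame of board between -0.07 and 0.07 m and y of espresso_cup in the frame of board between -0.2 and 0.2 m and z of espresso_cup in the frame of board below 0.037 m and linear speed of espresso_cup above 0.5 m/s)).
It fails at once if a tin is shoved more than 20 mm or knocked over (distance of any of tin_tumbler, tin_shot, tin_dosing, tin_espresso from where it was at the start of the episode above 0.02 m or angle between any of tin_tumbler, tin_shot, tin_dosing, tin_espresso's own z axis and vertical above 0.5 rad).
It also fails if it takes over 102 s, if anything falls off the work surface, if the arm or the gripper's body presses on something with over 40 N, if the wrist force passes 120 N, or if a joint passes its speed limit or range.

## Working session

There is one attempt and no reset: what is moved stays moved. The work goes in short steps, Python scripts to look and compute and a tool call to move; the robot and the scene stay as the last step left them, time stands still between calls to the robot, and variables do not carry over. Pictures are saved under pics/ and viewed, at most 14 in all, crops included, and the job is handed in when it is done.

Besides the shell and the picture viewer there is one more tool, called after ">>>" in YAML: its name, and indented under it one key for each argument. servo_tool: Moves the arm, as the interface text tells. Its arguments: {"type":"object","properties":{"increments":{"type":"array"}},"required":["increments"]}

```bash
mkdir -p pics; cat > h.py <<'E'
import numpy as np, cv2
from scipy.spatial.transform import Rotation as R
from workcell import arm
def cap(n,f=None):
    c=arm.capture(n)
    if f: cv2.imwrite('pics/'+f,cv2.cvtColor(c['pixels'],cv2.COLOR_RGB2BGR))
    o=np.array(c['orientation'],float)
    c['R']=o if o.shape==(3,3) else R.from_rotvec(o).as_matrix() if o.size==3 else R.from_quat(o).as_matrix()
    return c
def cloud(c):
    h,w=c['z_map'].shape
    u,v=np.meshgrid(np.arange(w),np.arange(h))
    p=cv2.undistortPoints(np.stack([u,v],-1).reshape(-1,1,2).astype(np.float64),np.array(c['camera_matrix']),np.array(c['D'],float)).reshape(h,w,2)
    z=c['z_map']
    P=np.stack([p[...,0]*z,-p[...,1]*z,-z],-1)@c['R'].T+np.array(c['xyz'])
    P[z<=0]=np.nan
    return P
E
python3 - <<'E'
from h import *
s=arm.state();print(s)
for n in ['scene','side','wrist']:
    c=cap(n,n+'0.png');print(n,c['xyz'],c['orientation'],c['camera_matrix'],c['D'])
    np.save(n+'P.npy',cloud(c))
a=[cv2.imread(f'pics/{n}0.png') for n in ['scene','side']]
E
```

```text
{'clock': 0.0, 'q': array([ 1.16063842e+00,  3.53655042e-01,  1.63409382e+00, -2.91794072e-05,
        1.15515997e+00, -2.38142905e-03]), 'qd': array([-1.33644378e-03,  1.54921099e-04, -2.74175986e-05, -1.45547550e-03,
       -1.19718537e-04,  4.74011150e-04]), 'joint_efforts': array([-1.72319935e-03, -5.93858421e+01, -3.34222269e+01,  6.96858088e-02,
        2.33197730e-02, -9.54895836e-05]), 'eef_pos': array([0.24767007, 0.5733312 , 0.21387662]), 'ee_rot': array([-6.36037563e-01, -3.07628460e+00,  2.03205998e-03]), 'ft_force': array([ 0.51418989,  0.40784662, -0.14249597]), 'ft_torque': array([ 0.02818457, -0.02498788, -0.00755904]), 'grasp_force': 0.0, 'finger_gap': 0.9991325198556241}
scene [ 1.41425168 -0.38354909  0.95693993] [0.70686168 0.46041927 1.10738308] [[452.17943146   0.         258.93091944]
 [  0.         452.17943146 186.21711212]
 [  0.           0.           1.        ]] [-0.18158302  0.          0.          0.          0.        ]
side [0.40271768 0.69991483 0.85215442] [ 0.12811312 -1.01235981 -2.69917772] [[414.22605748   0.         255.31226258]
 [  0.         414.22605748 189.16792399]
 [  0.           0.           1.        ]] [-0.04146346  0.          0.          0.          0.        ]
wrist [0.17234936 0.60629119 0.38352729] [-0.26264154 -0.16917034  1.15577969] [[303.47312618   0.         258.38987348]
 [  0.         303.47312618 191.30036004]
 [  0.           0.           1.        ]] [-0.05195326  0.          0.          0.          0.        ]
```

View pics/scene0.png

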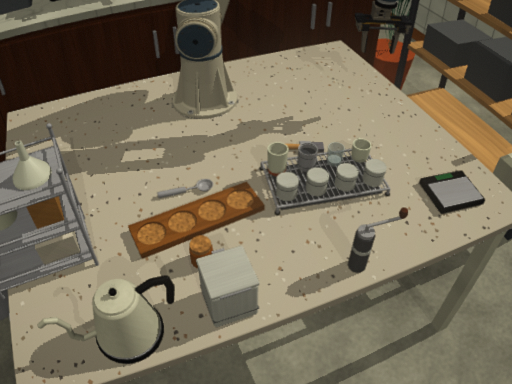

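View pics/side0.png

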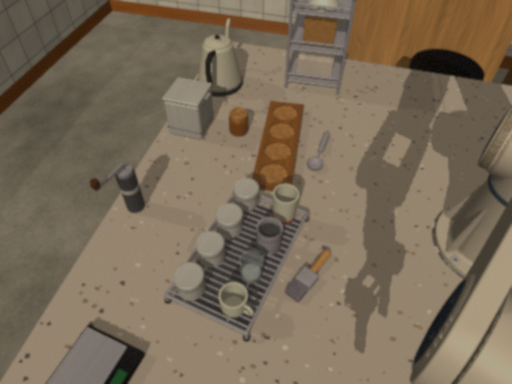

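Scene image: rack row from the robot's left (image right) is espresso cup (361,150), shot glass (336,153), dosing cup (308,153), tumbler (278,155). Tins are at (375,170), (346,176), (317,180) and (288,186). Board wells run from (240,198) to (150,233), and the sugar jar is at (200,248). The side view confirms the order; the espresso handle points at the robot (250,308).

```bash
python3 - <<'E'
from h import *
def circ(p):
    A=np.c_[2*p,np.ones(len(p))];s=np.linalg.lstsq(A,(p**2).sum(1),rcond=None)[0]
    return s[:2],np.sqrt(s[2]+s[0]**2+s[1]**2)
for n in ['scene','side']:
    P=np.load(n+'P.npy');img=cv2.imread(f'pics/{n}0.png')
    hsv=cv2.cvtColor(img,cv2.COLOR_BGR2HSV)
    ok=np.isfinite(P[...,0])
    tbl=ok&(abs(P[...,2])<.006);print(n,'table z',np.median(P[tbl][:,2]))
    # tin lids
    roi=ok&(P[...,0]>.3)&(P[...,0]<.95)&(P[...,1]>-.6)&(P[...,1]<.75)
    m=(roi&(P[...,2]>.082)&(P[...,2]<.124)).astype(np.uint8)
    k,l,st,ce=cv2.connectedComponentsWithStats(m,connectivity=4)
    for i in range(1,k):
        if st[i,4]<40: continue
        q=P[l==i]; r=cv2.minEnclosingCircle(q[:,:2].astype(np.float32))
        print(n,'px',ce[i].round(),st[i,4],'z',np.percentile(q[:,2],[5,50,98]).round(4),'med',np.median(q[:,:2],0).round(4),'circ',np.round(r[0],4),round(r[1],4))
    # board
    m=(roi&(P[...,2]>.010)&(P[...,2]<.028)&(hsv[...,1]>110)&(hsv[...,0]<20)).astype(np.uint8)
    k,l,st,ce=cv2.connectedComponentsWithStats(m)
    i=1+np.argmax(st[1:,4]);q=P[l==i]
    print('board',st[i],ce[i],cv2.minAreaRect(q[:,:2].astype(np.float32)),np.percentile(q[:,2],[5,25,50,75,95]))
E
```

```text
scene table z 0.002019176339246198
scene px [362. 145.] 94 z [0.0829 0.0861 0.0911] med [0.5485 0.3362] circ [0.5416 0.3357] 0.0346
scene px [277. 153.] 374 z [0.0852 0.1037 0.1194] med [0.4996 0.0674] circ [0.4988 0.0693] 0.0342
scene px [307. 150.] 255 z [0.0826 0.0898 0.1013] med [0.509  0.1614] circ [0.5133 0.1587] 0.0348
scene px [336. 148.] 108 z [0.083  0.0886 0.0948] med [0.5303 0.2521] circ [0.5325 0.2496] 0.028
scene px [375. 166.] 276 z [0.0844 0.0889 0.0925] med [0.6506 0.3153] circ [0.6484 0.3178] 0.0351
scene px [347. 171.] 287 z [0.0848 0.0883 0.0922] med [0.6355 0.2283] circ [0.6325 0.2282] 0.0339
scene px [317. 176.] 296 z [0.0847 0.0886 0.092 ] med [0.6199 0.1385] circ [0.6185 0.1405] 0.0354
scene px [287. 180.] 307 z [0.0845 0.0884 0.0916] med [0.6039 0.05  ] circ [0.5999 0.052 ] 0.0349
scene px [ 61. 240.] 253 z [0.0842 0.0997 0.1063] med [ 0.5944 -0.5685] circ [ 0.5854 -0.5691] 0.0337
scene px [ 87. 241.] 50 z [0.0844 0.1018 0.1214] med [ 0.6255 -0.503 ] circ [ 0.6234 -0.5035] 0.0056
scene px [361. 247.] 231 z [0.0854 0.102  0.123 ] med [0.8999 0.1065] circ [0.88
[... 1482 characters left out ...]
 [269. 229.] 266 z [0.0831 0.0921 0.0979] med [0.5129 0.1613] circ [0.5125 0.1654] 0.031
side px [210. 243.] 556 z [0.0832 0.0854 0.0882] med [0.6308 0.2353] circ [0.6304 0.2339] 0.0328
side px [251. 261.] 163 z [0.0828 0.0874 0.0906] med [0.53   0.2551] circ [0.5304 0.2548] 0.0264
side px [188. 275.] 655 z [0.0841 0.0865 0.0891] med [0.647  0.3225] circ [0.6472 0.3208] 0.0323
side px [233. 295.] 184 z [0.0824 0.085  0.0878] med [0.5442 0.3375] circ [0.5448 0.338 ] 0.0301
board [ 253  101   50   88 3072] [278.44303385 144.67545573] ((0.5735482573509216, -0.20675981044769287), (0.1102486401796341, 0.3771176338195801), 5.856905460357666) [0.01264561 0.01489621 0.01777604 0.02047731 0.02257795]
```

```bash
cat >> h.py <<'E'
def go(x,y,z,th):
    """shift/turn in tool axes from measured pose to a tool-down pose closing along world angle th (mod pi)"""
    s=arm.state();T=R.from_rotvec(s['ee_rot'])
    c=T.apply([0,1,0]);t0=np.arctan2(c[1],c[0])
    th=t0+(th-t0+np.pi/2)%np.pi-np.pi/2
    Y=np.array([np.cos(th),np.sin(th),0]);Z=np.array([0,0,-1.]);X=np.cross(Y,Z)
    G=R.from_matrix(np.c_[X,Y,Z])
    d=T.inv().apply(np.array([x,y,z])-s['eef_pos'])
    print('t',round(s['clock'],2),'pos',s['eef_pos'].round(4),'F',s['ft_force'].round(1),'gap',round(s['finger_gap']*91.9,1),'q',s['q'].round(2))
    print('shift',d.round(4),'turn',(T.inv()*G).as_rotvec().round(4),'rows>=',np.ceil(max(np.linalg.norm(d)/.0417,np.linalg.norm((T.inv()*G).as_rotvec())/.125)))
E
python3 - <<'E'
from h import *
go(.4985,.0715,.215,-.179)
# handle
P=np.load('sideP.npy')
m=np.isfinite(P[...,0])&(P[...,2]>.05)&(P[...,2]<.085)
d=P[...,:2]-[.544,.338];r=np.hypot(d[...,0],d[...,1]);m&=(r>.036)&(r<.055)
print('handle',m.sum(),P[m].mean(0).round(4),np.degrees(np.arctan2(*(P[m].mean(0)[:2]-[.544,.338])[::-1])))
# wells: depth step in both views along board frame
for n in['scene','side']:
    P=np.load(n+'P.npy');c=np.array([.5745,-.208]);u=np.array([np.cos(.105),np.sin(.105)]);v=np.array([-u[1],u[0]])
    img=cv2.imread(f'pics/{n}0.png').astype(int)
    a=(P[...,:2]-c)@u;b=(P[...,:2]-c)@v
    z=P[...,2]
    for k in[.135,.045,-.045,-.135]:
        m=(np.hypot(a,b-k)<.046)&(z<.03)
        zz=z[m];lo=np.median(z[(np.hypot(a,b-k)<.03)&(z<.03)]);hi=np.median(z[(np.hypot(a,b-k)>.042)&(abs(a)<.05)&(abs(b-k)<.045)&(z<.03)])
        g=m&(z<(lo+hi)/2);print(n,k,lo.round(4),hi.round(4),(a[g].mean()).round(4),(b[g].mean()-k).round(4))
E
```

```text
t 0.15 pos [0.2477 0.5734 0.214 ] F [-0.1 -0.1 -0.4] gap 91.2 q [ 1.16  0.35  1.63 -0.    1.16 -0.  ]
shift [-0.4293 -0.3613 -0.0006] turn [-9.000e-04  8.000e-04  1.342e+00] rows>= 14.0
handle 47 [0.5038 0.3546 0.0672] 157.55676376181762
scene 0.135 0.0179 0.0232 -0.0038 -0.0011
scene 0.045 0.0179 0.0233 -0.0017 -0.0009
scene -0.045 0.0188 0.0237 -0.0011 0.0006
scene -0.135 0.0186 0.0236 0.002 -0.0023
side 0.135 0.0149 0.0204 -0.0001 -0.0019
side 0.045 0.0148 0.0204 -0.0001 -0.0015
side -0.045 0.0147 0.0207 -0.0003 -0.0033
side -0.135 0.0151 0.0207 -0.0005 -0.0037
```

>>> servo_tool:
  increments:
    - {"x": -0.03, "y": -0.025, "z": 0, "az": 0.1, "hand": 0.09}
    - {"x": -0.06, "y": -0.05, "az": 0.2, "hand": 0.09}
    - {"x": -0.09, "y": -0.076, "az": 0.3, "hand": 0.09}
    - {"x": -0.12, "y": -0.101, "az": 0.4, "hand": 0.09}
    - {"x": -0.15, "y": -0.126, "az": 0.5, "hand": 0.09}
    - {"x": -0.18, "y": -0.151, "az": 0.6, "hand": 0.09}
    - {"x": -0.21, "y": -0.177, "az": 0.7, "hand": 0.09}
    - {"x": -0.24, "y": -0.202, "az": 0.8, "hand": 0.09}
    - {"x": -0.27, "y": -0.227, "az": 0.9, "hand": 0.09}
    - {"x": -0.3, "y": -0.252, "az": 1.0, "hand": 0.09}
    - {"x": -0.32, "y": -0.27, "az": 1.1, "hand": 0.09}
    - {"x": -0.34, "y": -0.286, "az": 1.2, "hand": 0.09}

```text
validation failed for argument at $.in...
```

```bash
python3 - <<'E'
from h import *
go(.4985,.0715,.16,-.179)
E
```

```text
t 0.15 pos [0.2477 0.5734 0.214 ] F [-0.1 -0.1 -0.4] gap 91.2 q [ 1.16  0.35  1.63 -0.    1.16 -0.  ]
shift [-0.4293 -0.3612  0.0544] turn [-9.000e-04  8.000e-04  1.342e+00] rows>= 14.0
```

The refusal message is cut short. Probably every field is required in each row, so I'll send all seven.

>>> servo_tool:
  increments:
    - {"ax": 0, "ay": 0, "az": 0.1, "x": -0.03, "y": -0.025, "z": 0, "hand": 0.09}
    - {"ax": 0, "ay": 0, "az": 0.2, "x": -0.06, "y": -0.05, "z": 0, "hand": 0.09}
    - {"ax": 0, "ay": 0, "az": 0.3, "x": -0.09, "y": -0.076, "z": 0, "hand": 0.09}
    - {"ax": 0, "ay": 0, "az": 0.4, "x": -0.12, "y": -0.101, "z": 0, "hand": 0.09}
    - {"ax": 0, "ay": 0, "az": 0.5, "x": -0.15, "y": -0.126, "z": 0, "hand": 0.09}
    - {"ax": 0, "ay": 0, "az": 0.6, "x": -0.18, "y": -0.151, "z": 0, "hand": 0.09}
    - {"ax": 0, "ay": 0, "az": 0.7, "x": -0.21, "y": -0.177, "z": 0, "hand": 0.09}
    - {"ax": 0, "ay": 0, "az": 0.8, "x": -0.24, "y": -0.202, "z": 0, "hand": 0.09}
    - {"ax": 0, "ay": 0, "az": 0.9, "x": -0.27, "y": -0.227, "z": 0, "hand": 0.09}
    - {"ax": 0, "ay": 0, "az": 1.0, "x": -0.3, "y": -0.252, "z": 0, "hand": 0.09}
    - {"ax": 0, "ay": 0, "az": 1.1, "x": -0.32, "y": -0.27, "z": 0, "hand": 0.09}
    - {"ax": 0, "ay": 0, "az": 1.2, "x": -0.34, "y": -0.286, "z": 0, "hand": 0.09}

```text
clock: 1.15
eef_pos: [0.4469, 0.1743, 0.2146]
ee_rot: [2.269, 2.173, -0.0]
ft_force: [0.0, -0.4, 0.1]
finger_gap: 0.977
grasp_force: 0.0
```

```bash
python3 - <<'E'
from h import *
go(.4985,.0715,.16,-.179)
E
```

```text
t 1.15 pos [0.4469 0.1743 0.2146] F [ 0.  -0.4  0.1] gap 89.8 q [ 0.37  0.12  1.93 -0.    1.08  0.41]
shift [-0.1005  0.056   0.0546] turn [-1.000e-04  2.000e-04  1.359e-01] rows>= 4.0
```

>>> servo_tool:
  increments:
    - {"ax": 0, "ay": 0, "az": 0.05, "x": -0.03, "y": 0.017, "z": 0, "hand": 0.09}
    - {"ax": 0, "ay": 0, "az": 0.1, "x": -0.06, "y": 0.034, "z": 0.01, "hand": 0.09}
    - {"ax": 0, "ay": 0, "az": 0.136, "x": -0.085, "y": 0.047, "z": 0.03, "hand": 0.09}
    - {"ax": 0, "ay": 0, "az": 0.136, "x": -0.1, "y": 0.056, "z": 0.054, "hand": 0.09}
    - {"ax": 0, "ay": 0, "az": 0.136, "x": -0.1, "y": 0.056, "z": 0.054, "hand": 0.09}
    - {"ax": 0, "ay": 0, "az": 0.136, "x": -0.1, "y": 0.056, "z": 0.054, "hand": 0.09}

```text
clock: 1.65
eef_pos: [0.4979, 0.0737, 0.1596]
ee_rot: [-2.406, -2.018, 0.004]
ft_force: [0.7, -0.9, 1.2]
finger_gap: 0.98
grasp_force: 0.0
```

```bash
python3 - <<'E'
from h import *
go(.4985,.0715,.058,-.179)
c=cap('wrist','w1.png');P=cloud(c)
for t in [(.4985,.0715,.116),(.5130,.162,.098)]:
    m=(abs(P[...,2]-t[2])<.006)&(np.hypot(P[...,0]-t[0],P[...,1]-t[1])<.045)
    if m.sum()>10:print(m.sum(),cv2.minEnclosingCircle(P[m][:,:2].astype(np.float32)),np.percentile(P[m][:,2],97))
E
```

```text
t 1.65 pos [0.4979 0.0737 0.1596] F [ 0.7 -0.9  1.2] gap 90.1 q [0.14 0.23 1.94 0.   0.97 0.32]
shift [-0.002   0.0013  0.1016] turn [-0.0031  0.0007  0.004 ] rows>= 3.0
1494 ((0.4988555312156677, 0.07117591053247452), 0.03115583397448063) 0.11667020539815774
1442 ((0.5142272114753723, 0.16458331048488617), 0.03018568642437458) 0.09866269596905673
```

View pics/w1.png

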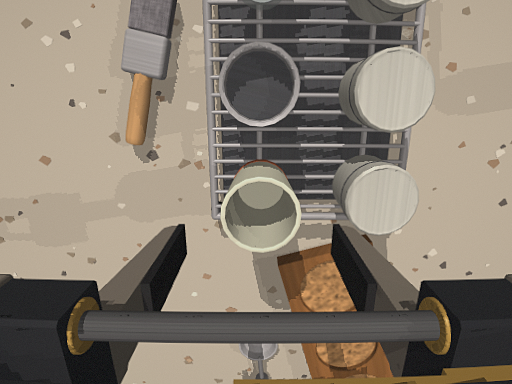

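The wrist view shows the tumbler rim (260,212) between the open fingers, with the dosing cup at (260,85) and the tins clear at (393,88) and (378,195). The fitted radii and heights match the given sizes.

>>> servo_tool:
  increments:
    - {"ax": 0, "ay": 0, "az": 0, "x": -0.002, "y": 0.001, "z": 0.02, "hand": 0.09}
    - {"ax": 0, "ay": 0, "az": 0, "x": -0.002, "y": 0.001, "z": 0.04, "hand": 0.09}
    - {"ax": 0, "ay": 0, "az": 0, "x": -0.002, "y": 0.001, "z": 0.06, "hand": 0.09}
    - {"ax": 0, "ay": 0, "az": 0, "x": -0.002, "y": 0.001, "z": 0.08, "hand": 0.09}
    - {"ax": 0, "ay": 0, "az": 0, "x": -0.002, "y": 0.001, "z": 0.095, "hand": 0.09}
    - {"ax": 0, "ay": 0, "az": 0, "x": -0.002, "y": 0.001, "z": 0.1, "hand": 0.09}
    - {"ax": 0, "ay": 0, "az": 0, "x": -0.002, "y": 0.001, "z": 0.1, "hand": 0.08}
    - {"ax": 0, "ay": 0, "az": 0, "x": -0.002, "y": 0.001, "z": 0.1, "hand": 0.07}
    - {"ax": 0, "ay": 0, "az": 0, "x": -0.002, "y": 0.001, "z": 0.1, "hand": 0.062}
    - {"ax": 0, "ay": 0, "az": 0, "x": -0.002, "y": 0.001, "z": 0.1, "hand": 0.055}
    - {"ax": 0, "ay": 0, "az": 0, "x": -0.002, "y": 0.001, "z": 0.1, "hand": 0.045}
    - {"ax": 0, "ay": 0, "az": 0, "x": -0.002, "y": 0.001, "z": 0.1, "hand": 0.045}

```text
clock: 2.7
eef_pos: [0.5, 0.0724, 0.0616]
ee_rot: [2.405, 2.021, 0.002]
ft_force: [-1.6, 1.3, 6.7]
finger_gap: 0.652
grasp_force: 30.0
```

```bash
python3 - <<'E'
from h import *
go(.4985,.0715,.17,-.179)
go(.588,-.342,.17,.105)
E
```

```text
t 2.7 pos [0.5    0.0724 0.0616] F [-1.6  1.3  6.7] gap 59.9 q [0.14 0.38 2.01 0.   0.75 0.31]
shift [-0.0011 -0.0012 -0.1084] turn [ 0.0012 -0.0005  0.0058] rows>= 3.0
t 2.7 pos [0.5    0.0724 0.0616] F [-1.6  1.3  6.7] gap 59.9 q [0.14 0.38 2.01 0.   0.75 0.31]
shift [-0.393   0.1582 -0.1085] turn [ 0.0012 -0.0004 -0.2782] rows>= 11.0
```

>>> servo_tool:
  increments:
    - {"ax": 0, "ay": 0, "az": 0, "x": 0, "y": 0, "z": -0.008, "hand": 0.045}
    - {"ax": 0, "ay": 0, "az": 0, "x": 0, "y": 0, "z": -0.025, "hand": 0.045}
    - {"ax": 0, "ay": 0, "az": 0, "x": 0, "y": 0, "z": -0.045, "hand": 0.045}
    - {"ax": 0, "ay": 0, "az": 0, "x": 0, "y": 0, "z": -0.065, "hand": 0.045}
    - {"ax": 0, "ay": 0, "az": 0, "x": -0.005, "y": 0.002, "z": -0.085, "hand": 0.045}
    - {"ax": 0, "ay": 0, "az": -0.02, "x": -0.015, "y": 0.006, "z": -0.1, "hand": 0.045}
    - {"ax": 0, "ay": 0, "az": -0.05, "x": -0.035, "y": 0.014, "z": -0.108, "hand": 0.045}
    - {"ax": 0, "ay": 0, "az": -0.09, "x": -0.065, "y": 0.026, "z": -0.108, "hand": 0.045}
    - {"ax": 0, "ay": 0, "az": -0.13, "x": -0.1, "y": 0.04, "z": -0.108, "hand": 0.045}
    - {"ax": 0, "ay": 0, "az": -0.17, "x": -0.135, "y": 0.054, "z": -0.108, "hand": 0.045}
    - {"ax": 0, "ay": 0, "az": -0.22, "x": -0.17, "y": 0.068, "z": -0.108, "hand": 0.045}
    - {"ax": 0, "ay": 0, "az": -0.278, "x": -0.2, "y": 0.08, "z": -0.108, "hand": 0.045}

```text
clock: 3.7
eef_pos: [0.5439, -0.141, 0.1693]
ee_rot: [2.099, 2.336, 0.0]
ft_force: [0.7, 0.5, -2.4]
finger_gap: 0.653
grasp_force: 30.0
```

```bash
python3 - <<'E'
from h import *
go(.588,-.342,.15,.105)
E
```

```text
t 3.7 pos [ 0.5439 -0.141   0.1693] F [ 0.7  0.5 -2.4] gap 60.0 q [-0.26  0.3   1.81 -0.    1.02 -0.36]
shift [-0.2046  0.0224  0.0195] turn [0.0006 0.0005 0.0019] rows>= 5.0
```

>>> servo_tool:
  increments:
    - {"ax": 0, "ay": 0, "az": 0, "x": -0.03, "y": 0.003, "z": 0, "hand": 0.045}
    - {"ax": 0, "ay": 0, "az": 0, "x": -0.06, "y": 0.007, "z": 0, "hand": 0.045}
    - {"ax": 0, "ay": 0, "az": 0, "x": -0.09, "y": 0.01, "z": 0, "hand": 0.045}
    - {"ax": 0, "ay": 0, "az": 0, "x": -0.12, "y": 0.013, "z": 0, "hand": 0.045}
    - {"ax": 0, "ay": 0, "az": 0, "x": -0.15, "y": 0.016, "z": 0, "hand": 0.045}
    - {"ax": 0, "ay": 0, "az": 0, "x": -0.175, "y": 0.019, "z": 0, "hand": 0.045}
    - {"ax": 0, "ay": 0, "az": 0, "x": -0.193, "y": 0.021, "z": 0.005, "hand": 0.045}
    - {"ax": 0, "ay": 0, "az": 0, "x": -0.203, "y": 0.022, "z": 0.012, "hand": 0.045}
    - {"ax": 0, "ay": 0, "az": 0, "x": -0.204, "y": 0.022, "z": 0.02, "hand": 0.045}
    - {"ax": 0, "ay": 0, "az": 0, "x": -0.204, "y": 0.022, "z": 0.028, "hand": 0.045}
    - {"ax": 0, "ay": 0, "az": 0, "x": -0.204, "y": 0.022, "z": 0.032, "hand": 0.045}
    - {"ax": 0, "ay": 0, "az": 0, "x": -0.204, "y": 0.022, "z": 0.032, "hand": 0.045}

```text
clock: 4.7
eef_pos: [0.5861, -0.3372, 0.1348]
ee_rot: [-2.098, -2.334, 0.001]
ft_force: [-0.3, -0.4, -1.6]
finger_gap: 0.654
grasp_force: 30.0
```

```bash
python3 - <<'E'
from h import *
go(.588,-.342,.0485,.105)
E
```

```text
t 4.7 pos [ 0.5861 -0.3372  0.1348] F [-0.3 -0.4 -1.6] gap 60.1 q [-0.52  0.51  1.58  0.    1.06 -0.63]
shift [-0.0051  0.0016  0.0863] turn [-0.0025 -0.0021  0.001 ] rows>= 3.0
```

>>> servo_tool:
  increments:
    - {"ax": 0, "ay": 0, "az": 0, "x": -0.004, "y": 0.001, "z": 0.012, "hand": 0.045}
    - {"ax": 0, "ay": 0, "az": 0, "x": -0.004, "y": 0.001, "z": 0.026, "hand": 0.045}
    - {"ax": 0, "ay": 0, "az": 0, "x": -0.004, "y": 0.001, "z": 0.04, "hand": 0.045}
    - {"ax": 0, "ay": 0, "az": 0, "x": -0.004, "y": 0.001, "z": 0.054, "hand": 0.045}
    - {"ax": 0, "ay": 0, "az": 0, "x": -0.004, "y": 0.001, "z": 0.064, "hand": 0.045}
    - {"ax": 0, "ay": 0, "az": 0, "x": -0.004, "y": 0.001, "z": 0.071, "hand": 0.045}
    - {"ax": 0, "ay": 0, "az": 0, "x": -0.004, "y": 0.001, "z": 0.076, "hand": 0.045}
    - {"ax": 0, "ay": 0, "az": 0, "x": -0.004, "y": 0.001, "z": 0.08, "hand": 0.045}
    - {"ax": 0, "ay": 0, "az": 0, "x": -0.004, "y": 0.001, "z": 0.083, "hand": 0.045}
    - {"ax": 0, "ay": 0, "az": 0, "x": -0.004, "y": 0.001, "z": 0.085, "hand": 0.045}
    - {"ax": 0, "ay": 0, "az": 0, "x": -0.004, "y": 0.001, "z": 0.086, "hand": 0.045}
    - {"ax": 0, "ay": 0, "az": 0, "x": -0.004, "y": 0.001, "z": 0.086, "hand": 0.045}

```text
clock: 5.7
eef_pos: [0.5886, -0.3431, 0.0508]
ee_rot: [2.102, 2.335, 0.0]
ft_force: [0.4, 0.4, -0.7]
finger_gap: 0.649
grasp_force: 30.0
```

```bash
python3 - <<'E'
from h import *
go(.588,-.342,.048,.105)
E
```

```text
t 5.7 pos [ 0.5886 -0.3431  0.0508] F [ 0.4  0.4 -0.7] gap 59.7 q [-0.53  0.61  1.62 -0.    0.91 -0.63]
shift [ 0.0012 -0.0005  0.0028] turn [ 0.0003  0.0002 -0.0001] rows>= 1.0
```

>>> servo_tool:
  increments:
    - {"ax": 0, "ay": 0, "az": 0, "x": 0, "y": 0, "z": 0.001, "hand": 0.045}
    - {"ax": 0, "ay": 0, "az": 0, "x": 0, "y": 0, "z": 0.002, "hand": 0.045}
    - {"ax": 0, "ay": 0, "az": 0, "x": 0, "y": 0, "z": 0.0025, "hand": 0.045}
    - {"ax": 0, "ay": 0, "az": 0, "x": 0, "y": 0, "z": 0.0025, "hand": 0.045}

```text
clock: 6.03
eef_pos: [0.5885, -0.343, 0.0481]
ee_rot: [2.102, 2.335, 0.0]
ft_force: [-0.5, -0.0, -2.2]
finger_gap: 0.649
grasp_force: 30.0
```

```bash
python3 - <<'E'
from h import *
go(.588,-.342,.048,.105)
E
```

```text
t 6.03 pos [ 0.5885 -0.343   0.0481] F [-0.5 -0.  -2.2] gap 59.7 q [-0.53  0.61  1.62  0.    0.91 -0.63]
shift [ 0.0011 -0.0004  0.0001] turn [ 0.0001  0.     -0.0001] rows>= 1.0
```

>>> servo_tool:
  increments:
    - {"ax": 0, "ay": 0, "az": 0, "x": 0, "y": 0, "z": 0.001, "hand": 0.045}
    - {"ax": 0, "ay": 0, "az": 0, "x": 0, "y": 0, "z": 0.001, "hand": 0.045}
    - {"ax": 0, "ay": 0, "az": 0, "x": 0, "y": 0, "z": 0.001, "hand": 0.062}
    - {"ax": 0, "ay": 0, "az": 0, "x": 0, "y": 0, "z": 0.001, "hand": 0.07}
    - {"ax": 0, "ay": 0, "az": 0, "x": 0, "y": 0, "z": 0.001, "hand": 0.08}
    - {"ax": 0, "ay": 0, "az": 0, "x": 0, "y": 0, "z": 0.001, "hand": 0.085}
    - {"ax": 0, "ay": 0, "az": 0, "x": 0, "y": 0, "z": -0.01, "hand": 0.085}
    - {"ax": 0, "ay": 0, "az": 0, "x": 0, "y": 0, "z": -0.03, "hand": 0.085}
    - {"ax": 0, "ay": 0, "az": 0, "x": 0, "y": 0, "z": -0.055, "hand": 0.085}
    - {"ax": 0, "ay": 0, "az": 0, "x": 0, "y": 0, "z": -0.085, "hand": 0.085}
    - {"ax": 0, "ay": 0, "az": 0, "x": 0, "y": 0, "z": -0.115, "hand": 0.085}
    - {"ax": 0, "ay": 0, "az": 0, "x": 0, "y": 0, "z": -0.13, "hand": 0.085}

```text
clock: 7.03
eef_pos: [0.59, -0.3438, 0.183]
ee_rot: [2.099, 2.331, 0.002]
ft_force: [0.5, -0.5, 0.4]
finger_gap: 0.925
grasp_force: 0.0
```

```bash
python3 - <<'E'
from h import *
go(.5142,.1635,.17,-.179)
P=cloud(cap('scene'));m=(P[...,2]>.085)&(P[...,2]<.125)&(np.hypot(P[...,0]-.588,P[...,1]+.342)<.045)
print(m.sum(),cv2.minEnclosingCircle(P[m][:,:2].astype(np.float32)) if m.sum() else 0,np.percentile(P[m][:,2],[50,98]) if m.sum() else 0)
P=cloud(cap('side'));m=(P[...,2]>.085)&(P[...,2]<.125)&(np.hypot(P[...,0]-.588,P[...,1]+.342)<.045)
print(m.sum(),cv2.minEnclosingCircle(P[m][:,:2].astype(np.float32)) if m.sum() else 0,np.percentile(P[m][:,2],[50,98]) if m.sum() else 0)
E
```

```text
t 7.03 pos [ 0.59   -0.3438  0.183 ] F [ 0.5 -0.5  0.4] gap 85.0 q [-0.53  0.47  1.53  0.    1.14 -0.63]
shift [ 0.5125 -0.0222  0.0114] turn [0.0044 0.0023 0.284 ] rows>= 13.0
286 ((0.5883660912513733, -0.34627047181129456), 0.03253743425011635) [0.0978617  0.10768276]
200 ((0.5881887674331665, -0.34468215703964233), 0.0342198945581913) [0.09533443 0.10231268]
```

>>> servo_tool:
  increments:
    - {"ax": 0, "ay": 0, "az": 0.02, "x": 0.03, "y": -0.001, "z": 0, "hand": 0.09}
    - {"ax": 0, "ay": 0, "az": 0.05, "x": 0.07, "y": -0.003, "z": 0, "hand": 0.09}
    - {"ax": 0, "ay": 0, "az": 0.08, "x": 0.11, "y": -0.005, "z": 0, "hand": 0.09}
    - {"ax": 0, "ay": 0, "az": 0.1, "x": 0.15, "y": -0.007, "z": 0, "hand": 0.09}
    - {"ax": 0, "ay": 0, "az": 0.13, "x": 0.19, "y": -0.008, "z": 0, "hand": 0.09}
    - {"ax": 0, "ay": 0, "az": 0.16, "x": 0.23, "y": -0.01, "z": 0, "hand": 0.09}
    - {"ax": 0, "ay": 0, "az": 0.18, "x": 0.27, "y": -0.012, "z": 0, "hand": 0.09}
    - {"ax": 0, "ay": 0, "az": 0.2, "x": 0.31, "y": -0.014, "z": 0, "hand": 0.09}
    - {"ax": 0, "ay": 0, "az": 0.23, "x": 0.35, "y": -0.015, "z": 0, "hand": 0.09}
    - {"ax": 0, "ay": 0, "az": 0.25, "x": 0.39, "y": -0.017, "z": 0, "hand": 0.09}
    - {"ax": 0, "ay": 0, "az": 0.284, "x": 0.43, "y": -0.019, "z": 0, "hand": 0.09}
    - {"ax": 0, "ay": 0, "az": 0.284, "x": 0.465, "y": -0.021, "z": 0, "hand": 0.09}

```text
clock: 8.13
eef_pos: [0.5174, 0.1193, 0.1772]
ee_rot: [-2.412, -2.011, 0.002]
ft_force: [0.9, -0.1, 0.4]
finger_gap: 0.98
grasp_force: 0.0
```

```bash
python3 - <<'E'
from h import *
go(.5142,.1635,.15,-.179)
E
```

```text
t 8.13 pos [0.5174 0.1193 0.1772] F [ 0.9 -0.1  0.4] gap 90.1 q [0.22 0.25 1.87 0.   1.02 0.4 ]
shift [ 0.0429 -0.0111  0.0272] turn [-0.0013  0.0003 -0.0017] rows>= 2.0
```

>>> servo_tool:
  increments:
    - {"ax": 0, "ay": 0, "az": 0, "x": 0.02, "y": -0.006, "z": 0.01, "hand": 0.09}
    - {"ax": 0, "ay": 0, "az": 0, "x": 0.038, "y": -0.01, "z": 0.02, "hand": 0.09}
    - {"ax": 0, "ay": 0, "az": 0, "x": 0.043, "y": -0.011, "z": 0.027, "hand": 0.09}
    - {"ax": 0, "ay": 0, "az": 0, "x": 0.043, "y": -0.011, "z": 0.027, "hand": 0.09}
    - {"ax": 0, "ay": 0, "az": 0, "x": 0.043, "y": -0.011, "z": 0.027, "hand": 0.09}

```text
clock: 8.55
eef_pos: [0.5151, 0.1609, 0.1503]
ee_rot: [-2.41, -2.015, 0.003]
ft_force: [0.2, -0.4, 0.7]
finger_gap: 0.979
grasp_force: 0.0
```

```bash
python3 - <<'E'
from h import *
P=cloud(cap('wrist'))
for t in [(.514,.163,.098),(.5305,.252,.090)]:
    m=(abs(P[...,2]-t[2])<.006)&(np.hypot(P[...,0]-t[0],P[...,1]-t[1])<.045)
    if m.sum()>10:print(m.sum(),cv2.minEnclosingCircle(P[m][:,:2].astype(np.float32)),np.percentile(P[m][:,2],97))
go(.5142,.1635,.052,-.179)
E
```

```text
1231 ((0.5143067240715027, 0.164469376206398), 0.029925212264060974) 0.09888380606591426
1201 ((0.5322039723396301, 0.25307029485702515), 0.026173511520028114) 0.0906186338060655
t 8.6 pos [0.5156 0.1606 0.1508] F [ 0.2 -0.3 -0.5] gap 90.3 q [ 0.3   0.3   1.88 -0.    0.97  0.48]
shift [ 0.0027 -0.0018  0.0988] turn [-0.0007  0.0008 -0.0002] rows>= 3.0
```

>>> servo_tool:
  increments:
    - {"ax": 0, "ay": 0, "az": 0, "x": 0.003, "y": -0.002, "z": 0.02, "hand": 0.09}
    - {"ax": 0, "ay": 0, "az": 0, "x": 0.003, "y": -0.002, "z": 0.04, "hand": 0.09}
    - {"ax": 0, "ay": 0, "az": 0, "x": 0.003, "y": -0.002, "z": 0.06, "hand": 0.09}
    - {"ax": 0, "ay": 0, "az": 0, "x": 0.003, "y": -0.002, "z": 0.08, "hand": 0.09}
    - {"ax": 0, "ay": 0, "az": 0, "x": 0.003, "y": -0.002, "z": 0.095, "hand": 0.09}
    - {"ax": 0, "ay": 0, "az": 0, "x": 0.003, "y": -0.002, "z": 0.098, "hand": 0.09}
    - {"ax": 0, "ay": 0, "az": 0, "x": 0.003, "y": -0.002, "z": 0.098, "hand": 0.08}
    - {"ax": 0, "ay": 0, "az": 0, "x": 0.003, "y": -0.002, "z": 0.098, "hand": 0.07}
    - {"ax": 0, "ay": 0, "az": 0, "x": 0.003, "y": -0.002, "z": 0.098, "hand": 0.062}
    - {"ax": 0, "ay": 0, "az": 0, "x": 0.003, "y": -0.002, "z": 0.098, "hand": 0.055}
    - {"ax": 0, "ay": 0, "az": 0, "x": 0.003, "y": -0.002, "z": 0.098, "hand": 0.045}
    - {"ax": 0, "ay": 0, "az": 0, "x": 0.003, "y": -0.002, "z": 0.098, "hand": 0.045}

```text
clock: 9.6
eef_pos: [0.5148, 0.1649, 0.054]
ee_rot: [2.411, 2.014, 0.002]
ft_force: [-1.7, -1.2, 6.5]
finger_gap: 0.635
grasp_force: 30.0
```

```bash
python3 - <<'E'
from h import *
go(.579,-.253,.16,.105)
E
```

```text
t 9.6 pos [0.5148 0.1649 0.054 ] F [-1.7 -1.2  6.5] gap 58.4 q [ 0.31  0.43  1.94 -0.    0.77  0.49]
shift [-0.3998  0.1377 -0.1061] turn [ 0.0012 -0.0003 -0.284 ] rows>= 11.0
```

>>> servo_tool:
  increments:
    - {"ax": 0, "ay": 0, "az": 0, "x": 0, "y": 0, "z": -0.008, "hand": 0.045}
    - {"ax": 0, "ay": 0, "az": 0, "x": 0, "y": 0, "z": -0.025, "hand": 0.045}
    - {"ax": 0, "ay": 0, "az": 0, "x": 0, "y": 0, "z": -0.045, "hand": 0.045}
    - {"ax": 0, "ay": 0, "az": 0, "x": 0, "y": 0, "z": -0.065, "hand": 0.045}
    - {"ax": 0, "ay": 0, "az": 0, "x": -0.005, "y": 0.002, "z": -0.085, "hand": 0.045}
    - {"ax": 0, "ay": 0, "az": -0.02, "x": -0.015, "y": 0.005, "z": -0.1, "hand": 0.045}
    - {"ax": 0, "ay": 0, "az": -0.05, "x": -0.035, "y": 0.012, "z": -0.106, "hand": 0.045}
    - {"ax": 0, "ay": 0, "az": -0.09, "x": -0.065, "y": 0.022, "z": -0.106, "hand": 0.045}
    - {"ax": 0, "ay": 0, "az": -0.13, "x": -0.1, "y": 0.034, "z": -0.106, "hand": 0.045}
    - {"ax": 0, "ay": 0, "az": -0.17, "x": -0.135, "y": 0.046, "z": -0.106, "hand": 0.045}
    - {"ax": 0, "ay": 0, "az": -0.22, "x": -0.17, "y": 0.058, "z": -0.106, "hand": 0.045}
    - {"ax": 0, "ay": 0, "az": -0.284, "x": -0.2, "y": 0.069, "z": -0.106, "hand": 0.045}

```text
clock: 10.6
eef_pos: [0.5464, -0.0463, 0.1597]
ee_rot: [2.099, 2.337, -0.0]
ft_force: [0.6, 0.3, -1.8]
finger_gap: 0.634
grasp_force: 30.0
```

```bash
python3 - <<'E'
from h import *
go(.579,-.253,.13,.105)
E
```

```text
t 10.6 pos [ 0.5464 -0.0463  0.1597] F [ 0.6  0.3 -1.8] gap 58.3 q [-0.09  0.3   1.85 -0.    0.99 -0.19]
shift [-0.209   0.0102  0.0297] turn [0.0003 0.0003 0.0023] rows>= 6.0
```

>>> servo_tool:
  increments:
    - {"ax": 0, "ay": 0, "az": 0, "x": -0.03, "y": 0.001, "z": 0, "hand": 0.045}
    - {"ax": 0, "ay": 0, "az": 0, "x": -0.06, "y": 0.003, "z": 0, "hand": 0.045}
    - {"ax": 0, "ay": 0, "az": 0, "x": -0.09, "y": 0.004, "z": 0, "hand": 0.045}
    - {"ax": 0, "ay": 0, "az": 0, "x": -0.12, "y": 0.006, "z": 0, "hand": 0.045}
    - {"ax": 0, "ay": 0, "az": 0, "x": -0.15, "y": 0.007, "z": 0, "hand": 0.045}
    - {"ax": 0, "ay": 0, "az": 0, "x": -0.175, "y": 0.008, "z": 0, "hand": 0.045}
    - {"ax": 0, "ay": 0, "az": 0, "x": -0.193, "y": 0.009, "z": 0.005, "hand": 0.045}
    - {"ax": 0, "ay": 0, "az": 0, "x": -0.204, "y": 0.01, "z": 0.012, "hand": 0.045}
    - {"ax": 0, "ay": 0, "az": 0, "x": -0.208, "y": 0.01, "z": 0.02, "hand": 0.045}
    - {"ax": 0, "ay": 0, "az": 0, "x": -0.208, "y": 0.01, "z": 0.026, "hand": 0.045}
    - {"ax": 0, "ay": 0, "az": 0, "x": -0.208, "y": 0.01, "z": 0.03, "hand": 0.045}
    - {"ax": 0, "ay": 0, "az": 0, "x": -0.208, "y": 0.01, "z": 0.03, "hand": 0.045}

```text
clock: 11.6
eef_pos: [0.5774, -0.2486, 0.1277]
ee_rot: [-2.099, -2.334, 0.001]
ft_force: [-0.2, 0.6, -2.2]
finger_gap: 0.631
grasp_force: 30.0
```

```bash
python3 - <<'E'
from h import *
go(.579,-.253,.042,.105)
E
```

```text
t 11.6 pos [ 0.5774 -0.2486  0.1277] F [-0.2  0.6 -2.2] gap 58.0 q [-0.41  0.45  1.7   0.    1.   -0.52]
shift [-0.0047  0.0013  0.0857] turn [-0.0022 -0.0015  0.0008] rows>= 3.0
```

>>> servo_tool:
  increments:
    - {"ax": 0, "ay": 0, "az": 0, "x": -0.004, "y": 0.001, "z": 0.012, "hand": 0.045}
    - {"ax": 0, "ay": 0, "az": 0, "x": -0.004, "y": 0.001, "z": 0.026, "hand": 0.045}
    - {"ax": 0, "ay": 0, "az": 0, "x": -0.004, "y": 0.001, "z": 0.04, "hand": 0.045}
    - {"ax": 0, "ay": 0, "az": 0, "x": -0.004, "y": 0.001, "z": 0.054, "hand": 0.045}
    - {"ax": 0, "ay": 0, "az": 0, "x": -0.004, "y": 0.001, "z": 0.064, "hand": 0.045}
    - {"ax": 0, "ay": 0, "az": 0, "x": -0.004, "y": 0.001, "z": 0.071, "hand": 0.045}
    - {"ax": 0, "ay": 0, "az": 0, "x": -0.004, "y": 0.001, "z": 0.076, "hand": 0.045}
    - {"ax": 0, "ay": 0, "az": 0, "x": -0.004, "y": 0.001, "z": 0.08, "hand": 0.045}
    - {"ax": 0, "ay": 0, "az": 0, "x": -0.004, "y": 0.001, "z": 0.083, "hand": 0.045}
    - {"ax": 0, "ay": 0, "az": 0, "x": -0.004, "y": 0.001, "z": 0.085, "hand": 0.045}
    - {"ax": 0, "ay": 0, "az": 0, "x": -0.004, "y": 0.001, "z": 0.086, "hand": 0.045}
    - {"ax": 0, "ay": 0, "az": 0, "x": -0.004, "y": 0.001, "z": 0.086, "hand": 0.045}

```text
clock: 12.6
eef_pos: [0.5799, -0.254, 0.0432]
ee_rot: [2.102, 2.335, 0.0]
ft_force: [-0.4, 0.1, -1.2]
finger_gap: 0.632
grasp_force: 30.0
```

```bash
python3 - <<'E'
from h import *
go(.579,-.253,.0395,.105)
E
```

```text
t 12.6 pos [ 0.5799 -0.254   0.0432] F [-0.4  0.1 -1.2] gap 58.1 q [-0.42  0.56  1.74  0.    0.84 -0.52]
shift [ 0.0011 -0.0008  0.0037] turn [ 0.0003  0.0002 -0.    ] rows>= 1.0
```

>>> servo_tool:
  increments:
    - {"ax": 0, "ay": 0, "az": 0, "x": 0, "y": 0, "z": 0.0015, "hand": 0.045}
    - {"ax": 0, "ay": 0, "az": 0, "x": 0, "y": 0, "z": 0.003, "hand": 0.045}
    - {"ax": 0, "ay": 0, "az": 0, "x": 0, "y": 0, "z": 0.0035, "hand": 0.045}
    - {"ax": 0, "ay": 0, "az": 0, "x": 0, "y": 0, "z": 0.0035, "hand": 0.045}
    - {"ax": 0, "ay": 0, "az": 0, "x": 0, "y": 0, "z": 0.0035, "hand": 0.062}
    - {"ax": 0, "ay": 0, "az": 0, "x": 0, "y": 0, "z": 0.0035, "hand": 0.07}
    - {"ax": 0, "ay": 0, "az": 0, "x": 0, "y": 0, "z": 0.0035, "hand": 0.085}
    - {"ax": 0, "ay": 0, "az": 0, "x": 0, "y": 0, "z": -0.01, "hand": 0.085}
    - {"ax": 0, "ay": 0, "az": 0, "x": 0, "y": 0, "z": -0.03, "hand": 0.085}
    - {"ax": 0, "ay": 0, "az": 0, "x": 0, "y": 0, "z": -0.06, "hand": 0.085}
    - {"ax": 0, "ay": 0, "az": 0, "x": 0, "y": 0, "z": -0.095, "hand": 0.085}
    - {"ax": 0, "ay": 0, "az": 0, "x": 0, "y": 0, "z": -0.12, "hand": 0.085}

```text
clock: 13.6
eef_pos: [0.5804, -0.2543, 0.1667]
ee_rot: [2.1, 2.333, 0.001]
ft_force: [1.0, 0.4, 0.7]
finger_gap: 0.923
grasp_force: 0.0
```

```bash
cat >> h.py <<'E'
def chk(x,y,z,n='side'):
    P=cloud(cap(n));m=(P[...,2]>z-.02)&(P[...,2]<z+.015)&(np.hypot(P[...,0]-x,P[...,1]-y)<.045)
    if m.sum()>5: print(n,m.sum(),cv2.minEnclosingCircle(P[m][:,:2].astype(np.float32)),np.percentile(P[m][:,2],[50,98]))
E
python3 - <<'E'
from h import *
chk(.579,-.253,.084)
go(.5315,.2525,.16,-.179)
E
```

```text
side 292 ((0.5793637633323669, -0.25231432914733887), 0.032204676419496536) [0.07152066 0.0840059 ]
t 13.65 pos [ 0.5828 -0.2553  0.1715] F [2.  0.1 3.6] gap 85.2 q [-0.42  0.41  1.66  0.    1.07 -0.52]
shift [0.5104 0.0022 0.0093] turn [0.0082 0.0032 0.284 ] rows>= 13.0
```

>>> servo_tool:
  increments:
    - {"ax": 0, "ay": 0, "az": 0.02, "x": 0.03, "y": 0, "z": 0, "hand": 0.085}
    - {"ax": 0, "ay": 0, "az": 0.05, "x": 0.07, "y": 0, "z": 0, "hand": 0.085}
    - {"ax": 0, "ay": 0, "az": 0.08, "x": 0.11, "y": 0, "z": 0, "hand": 0.085}
    - {"ax": 0, "ay": 0, "az": 0.1, "x": 0.15, "y": 0, "z": 0, "hand": 0.085}
    - {"ax": 0, "ay": 0, "az": 0.13, "x": 0.19, "y": 0.001, "z": 0, "hand": 0.085}
    - {"ax": 0, "ay": 0, "az": 0.16, "x": 0.23, "y": 0.001, "z": 0, "hand": 0.085}
    - {"ax": 0, "ay": 0, "az": 0.18, "x": 0.27, "y": 0.001, "z": 0, "hand": 0.085}
    - {"ax": 0, "ay": 0, "az": 0.2, "x": 0.31, "y": 0.001, "z": 0, "hand": 0.085}
    - {"ax": 0, "ay": 0, "az": 0.23, "x": 0.35, "y": 0.002, "z": 0, "hand": 0.085}
    - {"ax": 0, "ay": 0, "az": 0.25, "x": 0.39, "y": 0.002, "z": 0, "hand": 0.085}
    - {"ax": 0, "ay": 0, "az": 0.284, "x": 0.43, "y": 0.002, "z": 0, "hand": 0.085}
    - {"ax": 0, "ay": 0, "az": 0.284, "x": 0.465, "y": 0.002, "z": 0, "hand": 0.085}

```text
clock: 14.65
eef_pos: [0.5325, 0.2112, 0.164]
ee_rot: [2.413, 2.012, 0.002]
ft_force: [0.8, 0.6, 0.9]
finger_gap: 0.925
grasp_force: 0.0
```

```bash
python3 - <<'E'
from h import *
go(.532,.2528,.14,-.179)
E
```

```text
t 14.65 pos [0.5325 0.2112 0.164 ] F [0.8 0.6 0.9] gap 85.0 q [0.37 0.33 1.8  0.   1.02 0.56]
shift [ 0.0409 -0.008   0.024 ] turn [ 0.0007 -0.0007 -0.0017] rows>= 2.0
```

>>> servo_tool:
  increments:
    - {"ax": 0, "ay": 0, "az": 0, "x": 0.02, "y": -0.004, "z": 0.01, "hand": 0.085}
    - {"ax": 0, "ay": 0, "az": 0, "x": 0.036, "y": -0.007, "z": 0.02, "hand": 0.085}
    - {"ax": 0, "ay": 0, "az": 0, "x": 0.042, "y": -0.008, "z": 0.024, "hand": 0.085}
    - {"ax": 0, "ay": 0, "az": 0, "x": 0.042, "y": -0.008, "z": 0.024, "hand": 0.085}
    - {"ax": 0, "ay": 0, "az": 0, "x": 0.042, "y": -0.008, "z": 0.024, "hand": 0.085}

```text
clock: 15.07
eef_pos: [0.5325, 0.2509, 0.1393]
ee_rot: [2.41, 2.014, -0.001]
ft_force: [-0.8, -0.2, 0.3]
finger_gap: 0.922
grasp_force: 0.0
```

```bash
python3 - <<'E'
from h import *
c=cap('wrist','w2.png');P=cloud(c)
for t in [(.532,.2525,.09),(.544,.338,.086)]:
    m=(abs(P[...,2]-t[2])<.006)&(np.hypot(P[...,0]-t[0],P[...,1]-t[1])<.038)
    if m.sum()>10:print(m.sum(),cv2.minEnclosingCircle(P[m][:,:2].astype(np.float32)),np.percentile(P[m][:,2],97))
go(.532,.2528,.05,-.179)
E
```

```text
1082 ((0.53224116563797, 0.25296086072921753), 0.026049945503473282) 0.09070541682876737
1612 ((0.5456700921058655, 0.33792245388031006), 0.029625389724969864) 0.08650291724052775
t 15.12 pos [0.5328 0.2506 0.1396] F [-0.5  0.3  0.1] gap 85.1 q [ 0.44  0.38  1.78 -0.    0.98  0.62]
shift [ 0.0021 -0.0012  0.0896] turn [ 0.0002  0.0003 -0.0003] rows>= 3.0
```

View pics/w2.png

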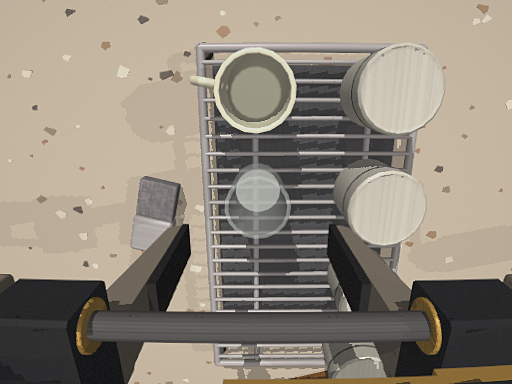

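Wrist view: shot glass at (258,205) centred between the fingers; espresso cup at (255,90) with its handle at (200,80), pointing to the robot's side.

>>> servo_tool:
  increments:
    - {"ax": 0, "ay": 0, "az": 0, "x": 0.002, "y": -0.001, "z": 0.02, "hand": 0.085}
    - {"ax": 0, "ay": 0, "az": 0, "x": 0.002, "y": -0.001, "z": 0.04, "hand": 0.085}
    - {"ax": 0, "ay": 0, "az": 0, "x": 0.002, "y": -0.001, "z": 0.06, "hand": 0.085}
    - {"ax": 0, "ay": 0, "az": 0, "x": 0.002, "y": -0.001, "z": 0.08, "hand": 0.085}
    - {"ax": 0, "ay": 0, "az": 0, "x": 0.002, "y": -0.001, "z": 0.087, "hand": 0.085}
    - {"ax": 0, "ay": 0, "az": 0, "x": 0.002, "y": -0.001, "z": 0.089, "hand": 0.08}
    - {"ax": 0, "ay": 0, "az": 0, "x": 0.002, "y": -0.001, "z": 0.089, "hand": 0.07}
    - {"ax": 0, "ay": 0, "az": 0, "x": 0.002, "y": -0.001, "z": 0.089, "hand": 0.06}
    - {"ax": 0, "ay": 0, "az": 0, "x": 0.002, "y": -0.001, "z": 0.089, "hand": 0.053}
    - {"ax": 0, "ay": 0, "az": 0, "x": 0.002, "y": -0.001, "z": 0.089, "hand": 0.047}
    - {"ax": 0, "ay": 0, "az": 0, "x": 0.002, "y": -0.001, "z": 0.089, "hand": 0.038}
    - {"ax": 0, "ay": 0, "az": 0, "x": 0.002, "y": -0.001, "z": 0.089, "hand": 0.038}

```text
clock: 16.12
eef_pos: [0.5324, 0.2539, 0.051]
ee_rot: [2.411, 2.014, 0.002]
ft_force: [-0.8, 0.7, 6.7]
finger_gap: 0.546
grasp_force: 30.0
```

```bash
python3 - <<'E'
from h import *
go(.569,-.163,.15,.105)
E
```

```text
t 16.12 pos [0.5324 0.2539 0.051 ] F [-0.8  0.7  6.7] gap 50.2 q [0.44 0.5  1.83 0.   0.81 0.62]
shift [-0.4037  0.1103 -0.0993] turn [ 0.0011 -0.0007 -0.2839] rows>= 11.0
```

>>> servo_tool:
  increments:
    - {"ax": 0, "ay": 0, "az": 0, "x": 0, "y": 0, "z": -0.008, "hand": 0.038}
    - {"ax": 0, "ay": 0, "az": 0, "x": 0, "y": 0, "z": -0.025, "hand": 0.038}
    - {"ax": 0, "ay": 0, "az": 0, "x": 0, "y": 0, "z": -0.045, "hand": 0.038}
    - {"ax": 0, "ay": 0, "az": 0, "x": 0, "y": 0, "z": -0.065, "hand": 0.038}
    - {"ax": 0, "ay": 0, "az": 0, "x": -0.005, "y": 0.001, "z": -0.085, "hand": 0.038}
    - {"ax": 0, "ay": 0, "az": -0.02, "x": -0.015, "y": 0.004, "z": -0.1, "hand": 0.038}
    - {"ax": 0, "ay": 0, "az": -0.05, "x": -0.035, "y": 0.01, "z": -0.104, "hand": 0.038}
    - {"ax": 0, "ay": 0, "az": -0.09, "x": -0.065, "y": 0.018, "z": -0.104, "hand": 0.038}
    - {"ax": 0, "ay": 0, "az": -0.13, "x": -0.1, "y": 0.027, "z": -0.104, "hand": 0.038}
    - {"ax": 0, "ay": 0, "az": -0.17, "x": -0.135, "y": 0.037, "z": -0.104, "hand": 0.038}
    - {"ax": 0, "ay": 0, "az": -0.22, "x": -0.17, "y": 0.046, "z": -0.104, "hand": 0.038}
    - {"ax": 0, "ay": 0, "az": -0.284, "x": -0.2, "y": 0.055, "z": -0.104, "hand": 0.038}

```text
clock: 17.12
eef_pos: [0.55, 0.045, 0.1546]
ee_rot: [2.099, 2.337, -0.0]
ft_force: [-0.0, 0.7, -1.5]
finger_gap: 0.547
grasp_force: 30.0
```

```bash
python3 - <<'E'
from h import *
go(.569,-.163,.125,.105)
E
```

```text
t 17.12 pos [0.55   0.045  0.1546] F [-0.   0.7 -1.5] gap 50.3 q [ 0.08  0.31  1.85 -0.    0.99 -0.03]
shift [-0.2088 -0.0034  0.0296] turn [-0.0001  0.0003  0.0024] rows>= 6.0
```

>>> servo_tool:
  increments:
    - {"ax": 0, "ay": 0, "az": 0, "x": -0.03, "y": 0, "z": 0, "hand": 0.038}
    - {"ax": 0, "ay": 0, "az": 0, "x": -0.06, "y": -0.001, "z": 0, "hand": 0.038}
    - {"ax": 0, "ay": 0, "az": 0, "x": -0.09, "y": -0.001, "z": 0, "hand": 0.038}
    - {"ax": 0, "ay": 0, "az": 0, "x": -0.12, "y": -0.002, "z": 0, "hand": 0.038}
    - {"ax": 0, "ay": 0, "az": 0, "x": -0.15, "y": -0.002, "z": 0, "hand": 0.038}
    - {"ax": 0, "ay": 0, "az": 0, "x": -0.175, "y": -0.003, "z": 0, "hand": 0.038}
    - {"ax": 0, "ay": 0, "az": 0, "x": -0.193, "y": -0.003, "z": 0.005, "hand": 0.038}
    - {"ax": 0, "ay": 0, "az": 0, "x": -0.204, "y": -0.003, "z": 0.012, "hand": 0.038}
    - {"ax": 0, "ay": 0, "az": 0, "x": -0.21, "y": -0.003, "z": 0.02, "hand": 0.038}
    - {"ax": 0, "ay": 0, "az": 0, "x": -0.21, "y": -0.003, "z": 0.026, "hand": 0.038}
    - {"ax": 0, "ay": 0, "az": 0, "x": -0.21, "y": -0.003, "z": 0.03, "hand": 0.038}
    - {"ax": 0, "ay": 0, "az": 0, "x": -0.21, "y": -0.003, "z": 0.03, "hand": 0.038}

```text
clock: 18.12
eef_pos: [0.5686, -0.1609, 0.1227]
ee_rot: [-2.099, -2.334, 0.001]
ft_force: [0.6, -0.4, -1.4]
finger_gap: 0.547
grasp_force: 30.0
```

```bash
python3 - <<'E'
from h import *
go(.569,-.163,.039,.105)
E
```

```text
t 18.12 pos [ 0.5686 -0.1609  0.1227] F [ 0.6 -0.4 -1.4] gap 50.3 q [-0.28  0.4   1.79  0.    0.95 -0.38]
shift [-0.0022  0.0004  0.0837] turn [-0.0023 -0.0012  0.0007] rows>= 3.0
```

>>> servo_tool:
  increments:
    - {"ax": 0, "ay": 0, "az": 0, "x": -0.001, "y": 0, "z": 0.012, "hand": 0.038}
    - {"ax": 0, "ay": 0, "az": 0, "x": -0.001, "y": 0, "z": 0.026, "hand": 0.038}
    - {"ax": 0, "ay": 0, "az": 0, "x": -0.001, "y": 0, "z": 0.04, "hand": 0.038}
    - {"ax": 0, "ay": 0, "az": 0, "x": -0.001, "y": 0, "z": 0.054, "hand": 0.038}
    - {"ax": 0, "ay": 0, "az": 0, "x": -0.001, "y": 0, "z": 0.064, "hand": 0.038}
    - {"ax": 0, "ay": 0, "az": 0, "x": -0.001, "y": 0, "z": 0.071, "hand": 0.038}
    - {"ax": 0, "ay": 0, "az": 0, "x": -0.001, "y": 0, "z": 0.076, "hand": 0.038}
    - {"ax": 0, "ay": 0, "az": 0, "x": -0.001, "y": 0, "z": 0.08, "hand": 0.038}
    - {"ax": 0, "ay": 0, "az": 0, "x": -0.001, "y": 0, "z": 0.082, "hand": 0.038}
    - {"ax": 0, "ay": 0, "az": 0, "x": -0.001, "y": 0, "z": 0.083, "hand": 0.038}
    - {"ax": 0, "ay": 0, "az": 0, "x": -0.001, "y": 0, "z": 0.084, "hand": 0.038}
    - {"ax": 0, "ay": 0, "az": 0, "x": -0.001, "y": 0, "z": 0.084, "hand": 0.038}

```text
clock: 19.12
eef_pos: [0.5698, -0.1633, 0.0403]
ee_rot: [2.102, 2.335, 0.0]
ft_force: [0.2, 0.3, -1.4]
finger_gap: 0.546
grasp_force: 30.0
```

```bash
python3 - <<'E'
from h import *
go(.569,-.163,.0365,.105)
E
```

```text
t 19.12 pos [ 0.5698 -0.1633  0.0403] F [ 0.2  0.3 -1.4] gap 50.1 q [-0.28  0.52  1.83  0.    0.79 -0.39]
shift [ 0.0003 -0.0008  0.0038] turn [ 0.0005  0.0002 -0.0001] rows>= 1.0
```

>>> servo_tool:
  increments:
    - {"ax": 0, "ay": 0, "az": 0, "x": 0, "y": 0, "z": 0.0015, "hand": 0.038}
    - {"ax": 0, "ay": 0, "az": 0, "x": 0, "y": 0, "z": 0.003, "hand": 0.038}
    - {"ax": 0, "ay": 0, "az": 0, "x": 0, "y": 0, "z": 0.0038, "hand": 0.038}
    - {"ax": 0, "ay": 0, "az": 0, "x": 0, "y": 0, "z": 0.0038, "hand": 0.038}
    - {"ax": 0, "ay": 0, "az": 0, "x": 0, "y": 0, "z": 0.0038, "hand": 0.055}
    - {"ax": 0, "ay": 0, "az": 0, "x": 0, "y": 0, "z": 0.0038, "hand": 0.065}
    - {"ax": 0, "ay": 0, "az": 0, "x": 0, "y": 0, "z": 0.0038, "hand": 0.08}
    - {"ax": 0, "ay": 0, "az": 0, "x": 0, "y": 0, "z": -0.01, "hand": 0.085}
    - {"ax": 0, "ay": 0, "az": 0, "x": 0, "y": 0, "z": -0.03, "hand": 0.085}
    - {"ax": 0, "ay": 0, "az": 0, "x": 0, "y": 0, "z": -0.06, "hand": 0.085}
    - {"ax": 0, "ay": 0, "az": 0, "x": 0, "y": 0, "z": -0.095, "hand": 0.085}
    - {"ax": 0, "ay": 0, "az": 0, "x": 0, "y": 0, "z": -0.12, "hand": 0.085}

```text
clock: 20.12
eef_pos: [0.5701, -0.1633, 0.1624]
ee_rot: [2.101, 2.334, 0.001]
ft_force: [1.5, -0.7, 0.6]
finger_gap: 0.929
grasp_force: 0.0
```

```bash
python3 - <<'E'
from h import *
chk(.569,-.163,.076)
go(.5455,.338,.16,1.18)
E
```

```text
side 202 ((0.5681567192077637, -0.16326284408569336), 0.02810671366751194) [0.06729665 0.07610148]
t 20.17 pos [ 0.5726 -0.164   0.167 ] F [ 1.9 -0.6  3.6] gap 84.7 q [-0.28  0.35  1.75  0.    1.03 -0.39]
shift [0.5021 0.0256 0.0057] turn [ 0.0049  0.0064 -1.0749] rows>= 13.0
```

>>> servo_tool:
  increments:
    - {"ax": 0, "ay": 0, "az": -0.08, "x": 0.03, "y": 0.001, "z": 0, "hand": 0.085}
    - {"ax": 0, "ay": 0, "az": -0.18, "x": 0.07, "y": 0.003, "z": 0, "hand": 0.085}
    - {"ax": 0, "ay": 0, "az": -0.28, "x": 0.11, "y": 0.005, "z": 0, "hand": 0.085}
    - {"ax": 0, "ay": 0, "az": -0.38, "x": 0.15, "y": 0.007, "z": 0, "hand": 0.085}
    - {"ax": 0, "ay": 0, "az": -0.48, "x": 0.19, "y": 0.01, "z": 0, "hand": 0.085}
    - {"ax": 0, "ay": 0, "az": -0.58, "x": 0.23, "y": 0.012, "z": 0, "hand": 0.085}
    - {"ax": 0, "ay": 0, "az": -0.68, "x": 0.27, "y": 0.014, "z": 0, "hand": 0.085}
    - {"ax": 0, "ay": 0, "az": -0.78, "x": 0.31, "y": 0.016, "z": 0, "hand": 0.085}
    - {"ax": 0, "ay": 0, "az": -0.88, "x": 0.35, "y": 0.018, "z": 0, "hand": 0.085}
    - {"ax": 0, "ay": 0, "az": -0.97, "x": 0.39, "y": 0.02, "z": 0, "hand": 0.085}
    - {"ax": 0, "ay": 0, "az": -1.04, "x": 0.42, "y": 0.022, "z": 0, "hand": 0.085}
    - {"ax": 0, "ay": 0, "az": -1.075, "x": 0.45, "y": 0.023, "z": 0, "hand": 0.085}

```text
clock: 21.17
eef_pos: [0.5449, 0.2889, 0.1597]
ee_rot: [0.602, 3.083, 0.0]
ft_force: [0.5, 0.3, 0.2]
finger_gap: 0.928
grasp_force: 0.0
```

```bash
python3 - <<'E'
from h import *
go(.5455,.338,.14,1.18)
E
```

```text
t 21.17 pos [0.5449 0.2889 0.1597] F [0.5 0.3 0.2] gap 85.2 q [ 0.49  0.4   1.7   0.    1.04 -0.7 ]
shift [0.0179 0.0457 0.0198] turn [0.     0.     0.0051] rows>= 2.0
```

>>> servo_tool:
  increments:
    - {"ax": 0, "ay": 0, "az": 0, "x": 0.009, "y": 0.023, "z": 0.01, "hand": 0.085}
    - {"ax": 0, "ay": 0, "az": 0, "x": 0.016, "y": 0.04, "z": 0.018, "hand": 0.085}
    - {"ax": 0, "ay": 0, "az": 0, "x": 0.018, "y": 0.046, "z": 0.02, "hand": 0.085}
    - {"ax": 0, "ay": 0, "az": 0, "x": 0.018, "y": 0.046, "z": 0.02, "hand": 0.085}
    - {"ax": 0, "ay": 0, "az": 0, "x": 0.018, "y": 0.046, "z": 0.02, "hand": 0.085}

```text
clock: 21.58
eef_pos: [0.5461, 0.3355, 0.1398]
ee_rot: [-0.609, -3.082, 0.001]
ft_force: [-1.0, -0.9, -0.5]
finger_gap: 0.928
grasp_force: 0.0
```

```bash
python3 - <<'E'
from h import *
c=cap('wrist','w3.png');P=cloud(c)
for t in [(.5455,.338,.086)]:
    m=(abs(P[...,2]-t[2])<.006)&(np.hypot(P[...,0]-t[0],P[...,1]-t[1])<.036)
    if m.sum()>10:print(m.sum(),cv2.minEnclosingCircle(P[m][:,:2].astype(np.float32)),np.percentile(P[m][:,2],97))
go(.5455,.338,.051,1.18)
E
```

```text
1276 ((0.5458329916000366, 0.33786678314208984), 0.029612688347697258) 0.08658696615950365
t 21.63 pos [0.5463 0.3352 0.1402] F [ 0.  -0.7  0.6] gap 85.0 q [ 0.55  0.45  1.66 -0.    1.03 -0.63]
shift [0.0018 0.0024 0.0892] turn [-0.0005  0.     -0.0004] rows>= 3.0
```

View pics/w3.png

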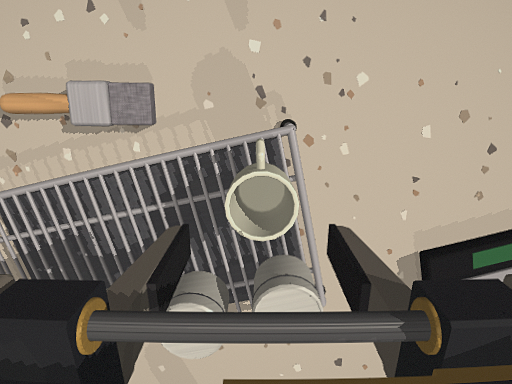

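The handle (262,150) is square to the closing line and the cup (262,205) sits between the fingers; tins are clear.

>>> servo_tool:
  increments:
    - {"ax": 0, "ay": 0, "az": 0, "x": 0.002, "y": 0.002, "z": 0.02, "hand": 0.085}
    - {"ax": 0, "ay": 0, "az": 0, "x": 0.002, "y": 0.002, "z": 0.04, "hand": 0.085}
    - {"ax": 0, "ay": 0, "az": 0, "x": 0.002, "y": 0.002, "z": 0.06, "hand": 0.085}
    - {"ax": 0, "ay": 0, "az": 0, "x": 0.002, "y": 0.002, "z": 0.08, "hand": 0.085}
    - {"ax": 0, "ay": 0, "az": 0, "x": 0.002, "y": 0.002, "z": 0.087, "hand": 0.085}
    - {"ax": 0, "ay": 0, "az": 0, "x": 0.002, "y": 0.002, "z": 0.089, "hand": 0.085}
    - {"ax": 0, "ay": 0, "az": 0, "x": 0.002, "y": 0.002, "z": 0.089, "hand": 0.075}
    - {"ax": 0, "ay": 0, "az": 0, "x": 0.002, "y": 0.002, "z": 0.089, "hand": 0.067}
    - {"ax": 0, "ay": 0, "az": 0, "x": 0.002, "y": 0.002, "z": 0.089, "hand": 0.061}
    - {"ax": 0, "ay": 0, "az": 0, "x": 0.002, "y": 0.002, "z": 0.089, "hand": 0.055}
    - {"ax": 0, "ay": 0, "az": 0, "x": 0.002, "y": 0.002, "z": 0.089, "hand": 0.045}
    - {"ax": 0, "ay": 0, "az": 0, "x": 0.002, "y": 0.002, "z": 0.089, "hand": 0.045}

```text
clock: 22.63
eef_pos: [0.5457, 0.339, 0.0523]
ee_rot: [0.61, 3.081, 0.001]
ft_force: [-0.0, -1.6, 6.7]
finger_gap: 0.635
grasp_force: 30.0
```

```bash
python3 - <<'E'
from h import *
go(.560,-.072,.155,1.18)
E
```

```text
t 22.63 pos [0.5457 0.339  0.0523] F [-0.  -1.6  6.7] gap 58.4 q [ 0.55  0.56  1.71 -0.    0.87 -0.63]
shift [-0.1698 -0.3745 -0.1029] turn [0.001  0.0011 0.0001] rows>= 11.0
```

>>> servo_tool:
  increments:
    - {"ax": 0, "ay": 0, "az": 0, "x": 0, "y": 0, "z": -0.008, "hand": 0.045}
    - {"ax": 0, "ay": 0, "az": 0, "x": 0, "y": 0, "z": -0.025, "hand": 0.045}
    - {"ax": 0, "ay": 0, "az": 0, "x": 0, "y": 0, "z": -0.045, "hand": 0.045}
    - {"ax": 0, "ay": 0, "az": 0, "x": 0, "y": 0, "z": -0.065, "hand": 0.045}
    - {"ax": 0, "ay": 0, "az": 0, "x": -0.002, "y": -0.005, "z": -0.085, "hand": 0.045}
    - {"ax": 0, "ay": 0, "az": 0, "x": -0.007, "y": -0.015, "z": -0.1, "hand": 0.045}
    - {"ax": 0, "ay": 0, "az": 0, "x": -0.015, "y": -0.034, "z": -0.103, "hand": 0.045}
    - {"ax": 0, "ay": 0, "az": 0, "x": -0.027, "y": -0.06, "z": -0.103, "hand": 0.045}
    - {"ax": 0, "ay": 0, "az": 0, "x": -0.041, "y": -0.09, "z": -0.103, "hand": 0.045}
    - {"ax": 0, "ay": 0, "az": 0, "x": -0.056, "y": -0.124, "z": -0.103, "hand": 0.045}
    - {"ax": 0, "ay": 0, "az": 0, "x": -0.07, "y": -0.155, "z": -0.103, "hand": 0.045}
    - {"ax": 0, "ay": 0, "az": 0, "x": -0.082, "y": -0.18, "z": -0.103, "hand": 0.045}

```text
clock: 23.63
eef_pos: [0.5516, 0.1383, 0.1543]
ee_rot: [-0.61, -3.081, 0.001]
ft_force: [0.4, -0.0, -1.9]
finger_gap: 0.64
grasp_force: 30.0
```

```bash
python3 - <<'E'
from h import *
go(.560,-.072,.125,1.18)
E
```

```text
t 23.63 pos [0.5516 0.1383 0.1543] F [ 0.4 -0.  -1.9] gap 58.8 q [ 0.24  0.33  1.81 -0.    1.   -0.94]
shift [-0.088  -0.1912  0.0294] turn [-0.0008 -0.0003 -0.0003] rows>= 6.0
```

>>> servo_tool:
  increments:
    - {"ax": 0, "ay": 0, "az": 0, "x": -0.012, "y": -0.027, "z": 0, "hand": 0.045}
    - {"ax": 0, "ay": 0, "az": 0, "x": -0.025, "y": -0.054, "z": 0, "hand": 0.045}
    - {"ax": 0, "ay": 0, "az": 0, "x": -0.037, "y": -0.081, "z": 0, "hand": 0.045}
    - {"ax": 0, "ay": 0, "az": 0, "x": -0.05, "y": -0.108, "z": 0, "hand": 0.045}
    - {"ax": 0, "ay": 0, "az": 0, "x": -0.062, "y": -0.135, "z": 0, "hand": 0.045}
    - {"ax": 0, "ay": 0, "az": 0, "x": -0.073, "y": -0.159, "z": 0, "hand": 0.045}
    - {"ax": 0, "ay": 0, "az": 0, "x": -0.081, "y": -0.177, "z": 0.005, "hand": 0.045}
    - {"ax": 0, "ay": 0, "az": 0, "x": -0.086, "y": -0.187, "z": 0.012, "hand": 0.045}
    - {"ax": 0, "ay": 0, "az": 0, "x": -0.088, "y": -0.191, "z": 0.02, "hand": 0.045}
    - {"ax": 0, "ay": 0, "az": 0, "x": -0.088, "y": -0.191, "z": 0.026, "hand": 0.045}
    - {"ax": 0, "ay": 0, "az": 0, "x": -0.088, "y": -0.191, "z": 0.03, "hand": 0.045}
    - {"ax": 0, "ay": 0, "az": 0, "x": -0.088, "y": -0.191, "z": 0.03, "hand": 0.045}

```text
clock: 24.63
eef_pos: [0.5601, -0.0679, 0.1228]
ee_rot: [-0.608, -3.08, -0.0]
ft_force: [0.0, 0.7, -1.9]
finger_gap: 0.638
grasp_force: 30.0
```

```bash
python3 - <<'E'
from h import *
go(.560,-.072,.040,1.18)
E
```

```text
t 24.63 pos [ 0.5601 -0.0679  0.1228] F [ 0.   0.7 -1.9] gap 58.6 q [-0.12  0.37  1.84  0.    0.93 -1.3 ]
shift [-0.0017 -0.0038  0.0828] turn [-0.0003 -0.0023  0.0008] rows>= 2.0
```

>>> servo_tool:
  increments:
    - {"ax": 0, "ay": 0, "az": 0, "x": -0.001, "y": -0.003, "z": 0.012, "hand": 0.045}
    - {"ax": 0, "ay": 0, "az": 0, "x": -0.001, "y": -0.003, "z": 0.026, "hand": 0.045}
    - {"ax": 0, "ay": 0, "az": 0, "x": -0.001, "y": -0.003, "z": 0.04, "hand": 0.045}
    - {"ax": 0, "ay": 0, "az": 0, "x": -0.001, "y": -0.003, "z": 0.054, "hand": 0.045}
    - {"ax": 0, "ay": 0, "az": 0, "x": -0.001, "y": -0.003, "z": 0.064, "hand": 0.045}
    - {"ax": 0, "ay": 0, "az": 0, "x": -0.001, "y": -0.003, "z": 0.071, "hand": 0.045}
    - {"ax": 0, "ay": 0, "az": 0, "x": -0.001, "y": -0.003, "z": 0.076, "hand": 0.045}
    - {"ax": 0, "ay": 0, "az": 0, "x": -0.001, "y": -0.003, "z": 0.08, "hand": 0.045}
    - {"ax": 0, "ay": 0, "az": 0, "x": -0.001, "y": -0.003, "z": 0.082, "hand": 0.045}
    - {"ax": 0, "ay": 0, "az": 0, "x": -0.001, "y": -0.003, "z": 0.083, "hand": 0.045}
    - {"ax": 0, "ay": 0, "az": 0, "x": -0.001, "y": -0.003, "z": 0.083, "hand": 0.045}
    - {"ax": 0, "ay": 0, "az": 0, "x": -0.001, "y": -0.003, "z": 0.083, "hand": 0.045}

```text
clock: 25.63
eef_pos: [0.561, -0.0722, 0.0415]
ee_rot: [0.61, 3.081, 0.0]
ft_force: [0.6, -0.1, -2.1]
finger_gap: 0.639
grasp_force: 30.0
```

```bash
python3 - <<'E'
from h import *
go(.560,-.072,.0378,1.18)
E
```

```text
t 25.63 pos [ 0.561  -0.0722  0.0415] F [ 0.6 -0.1 -2.1] gap 58.7 q [-0.13  0.48  1.89  0.    0.77 -1.31]
shift [ 0.0011 -0.0002  0.0037] turn [ 0.0002  0.0006 -0.    ] rows>= 1.0
```

Release with a limited opening (shot glass next door), then rise.

>>> servo_tool:
  increments:
    - {"ax": 0, "ay": 0, "az": 0, "x": 0, "y": 0, "z": 0.0015, "hand": 0.045}
    - {"ax": 0, "ay": 0, "az": 0, "x": 0, "y": 0, "z": 0.003, "hand": 0.045}
    - {"ax": 0, "ay": 0, "az": 0, "x": 0, "y": 0, "z": 0.0037, "hand": 0.045}
    - {"ax": 0, "ay": 0, "az": 0, "x": 0, "y": 0, "z": 0.0037, "hand": 0.045}
    - {"ax": 0, "ay": 0, "az": 0, "x": 0, "y": 0, "z": 0.0037, "hand": 0.061}
    - {"ax": 0, "ay": 0, "az": 0, "x": 0, "y": 0, "z": 0.0037, "hand": 0.067}
    - {"ax": 0, "ay": 0, "az": 0, "x": 0, "y": 0, "z": 0.0037, "hand": 0.073}
    - {"ax": 0, "ay": 0, "az": 0, "x": 0, "y": 0, "z": 0.0037, "hand": 0.073}
    - {"ax": 0, "ay": 0, "az": 0, "x": 0, "y": 0, "z": -0.02, "hand": 0.073}
    - {"ax": 0, "ay": 0, "az": 0, "x": 0, "y": 0, "z": -0.05, "hand": 0.073}
    - {"ax": 0, "ay": 0, "az": 0, "x": 0, "y": 0, "z": -0.085, "hand": 0.073}
    - {"ax": 0, "ay": 0, "az": 0, "x": 0, "y": 0, "z": -0.12, "hand": 0.073}

```text
clock: 26.63
eef_pos: [0.5601, -0.0721, 0.1619]
ee_rot: [-0.61, -3.08, 0.0]
ft_force: [0.6, 0.3, -0.2]
finger_gap: 0.797
grasp_force: 0.0
```

>>> servo_tool:
  increments:
    - {"ax": 0, "ay": 0, "az": 0, "x": 0.01, "y": 0.02, "z": -0.02, "hand": 0.073}
    - {"ax": 0, "ay": 0, "az": 0, "x": 0.02, "y": 0.05, "z": -0.05, "hand": 0.073}
    - {"ax": 0, "ay": 0, "az": 0, "x": 0.05, "y": 0.08, "z": -0.07, "hand": 0.073}
    - {"ax": 0, "ay": 0, "az": 0, "x": 0.07, "y": 0.11, "z": -0.08, "hand": 0.073}
    - {"ax": 0, "ay": 0, "az": 0, "x": 0.08, "y": 0.13, "z": -0.08, "hand": 0.073}
    - {"ax": 0, "ay": 0, "az": 0, "x": 0.08, "y": 0.13, "z": -0.08, "hand": 0.073}

```text
clock: 27.13
eef_pos: [0.5361, 0.0824, 0.2423]
ee_rot: [0.605, 3.081, 0.003]
ft_force: [-0.2, -0.0, 0.9]
finger_gap: 0.794
grasp_force: 0.0
```

```bash
python3 - <<'E'
from h import *
cap('side','side1.png')
c=np.array([.5745,-.208]);
for y,z in [(.135,.072),(.045,.076),(-.045,.084),(-.135,.102)]:
    p=c+y*np.array([-.1048,.9945]);print(p)
    for n in('scene','side'):chk(*p,z,n)
E
```

```text
[ 0.560352  -0.0737425]
scene 265 ((0.557075560092926, -0.07221073657274246), 0.03710240125656128) [0.06553225 0.07533722]
side 242 ((0.552294909954071, -0.0721968561410904), 0.03629764914512634) [0.06370956 0.07201001]
[ 0.569784  -0.1632475]
scene 227 ((0.5706766843795776, -0.16699129343032837), 0.027799729257822037) [0.06933055 0.07885907]
side 86 ((0.569325864315033, -0.16168323159217834), 0.0262751542031765) [0.06392923 0.07496955]
[ 0.579216  -0.2527525]
scene 393 ((0.5814245939254761, -0.2575078308582306), 0.031649090349674225) [0.07223507 0.08730168]
side 23 ((0.5856014490127563, -0.23919236660003662), 0.018354393541812897) [0.07133486 0.08456231]
[ 0.588648  -0.3422575]
scene 320 ((0.5868908762931824, -0.3448996841907501), 0.033253930509090424) [0.0961463  0.10680171]
```

View pics/side1.png

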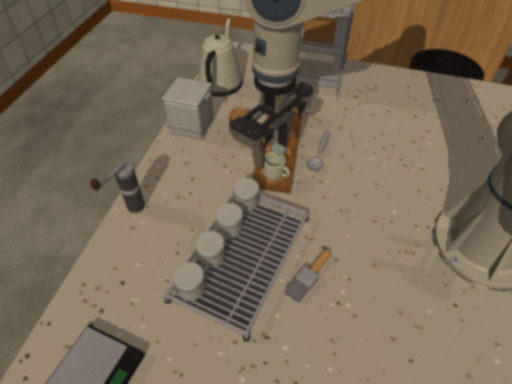

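Side view: all four tins stand unmoved at (246,190) to (188,280). The rack's front row is empty, and the espresso cup is upright in the nearest well at (275,168). Rim heights and centres agree with the wells.

```bash
python3 -c "
from workcell import arm
print(arm.job_done())"
```

```text
the job is handed in; nothing more can be done
None
```

The job is handed in at about 27 s of the 102 s allowed: all four vessels stand in their wells in rack order (from the robot's left: espresso cup, shot glass, dosing cup, tumbler), measured within a few millimetres of the well centres, and the tins look unmoved; the hand-in call gave no verdict.

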